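# Fill a glass painter's kit tray from the light box and the hook rack

## Robot

A 6-joint arm with a two-finger parallel gripper is mounted at the origin on the work surface. World frame = base frame: x ahead of the robot, y to its left, z up, the work surface at z = 0. Lengths are in mm, angles in rad, forces in N, time in s.
With the tool pointing down it reaches from about 275 to 750 mm from the base axis. Payload 10.2 kg.
Tool frame: the origin (TCP) lies between the finger pads; the fingertips stand 17 mm ahead of it and the grasp point (between the pads) lies 2 mm behind it; z points along the fingers, y is the line along which they close (so a half turn about z gives the same grasp; the last joint's range is limited). The gripper opens to 85 mm and grips with 20 to 120 N. Pads are 22 mm wide; open, the fingers measure 114 mm over their backs; the gripper's body (76 mm by 85 mm) begins 54 mm behind the grasp point. The pads swing forward as they close: fully open they stand 13 mm farther back than shut.
Start: joints at [-1.444, 0.313, 1.498, -0, 1.331, -0.223], TCP at [179.91, -493.218, 248.294] pointing down, gripper open.
Joint ranges: [-2.94, 2.94], [-0.97, 2.17], [0.19, 2.56], [-1.23, 4.37], [0.02, 3.11], [-2.88, 2.88]. Speed limits (rad/s): [2.39, 2.39, 3.01, 3.14, 3.14, 3.14].

## Interface

Orientations are given as a unit quaternion [w, x, y, z].
In Python, from rig import * gives the robot as it stands.
- The arm moves only by the tool step_arm, never from a script. Its argument "commands" is text: rows parted by semicolons, each of 7 numbers parted by spaces: the opening, from 0 (shut) to 1 (fully open), then the shift along the tool's x, y, z in cm, then the turn, a rotation vector about the tool's x, y, z in rad. In form: hand x y z rx ry rz; .... A call has 1 to 20 rows; each row is the pose to reach, as a shift and turn from the pose commanded when the call began, along the tool's axes at that moment; what a row does not reach only later rows make up. A row lasts 1/12 s, in which the tool goes at most 41.7 mm and 7.16 degrees, less where a joint would pass 70% of its speed; a pose out of reach is approached as far as the arm can. A call with a gripper value outside its range is refused whole. The fingers move at their own pace and stop on an object; "newtons" is the grip in N (left out, the last holds). Time passes only in rows, so rows that repeat a pose let the fingers close. It gives the time, the measured TCP pose, the force, the opening and the grip force at its end, in the units of the state.
- sense(): the state, without advancing time (a new reading comes with each control period).
- capture(name): name is "side" or "top" or "wrist"; returns the picture (400x640x3 uint8, red, green, blue); there is no depth.
- camera_model(name): a dict with "mtx" (3x3 intrinsics, pixels), "k1" (the pictures are not rectified: a ray, as slopes to the right and down, at radius r is drawn at 1 + k1 r^2 times it, then the intrinsics apply), "eye" and "rotation" of the camera in the world. Camera axes: x right, y down, z forward; pixel columns grow to the right and rows downward; lengths in mm; the calibration is good to about 2 mm. A picture is of the moment at which its call begins: read the wrist's pose just before it. camera_model takes no time and is no camera call; for the wrist camera it gives the pose at the moment of the call.
- finish_job(): hands the job in; it is judged then, once.
Trained networks look in the newest picture that a camera, given by its name, has taken for a name from the list of things; names that differ only in an ending like _2 or _b are one class to them, and where a whole thing is asked for, a point or a joint stands for the part that bears it (a point fixed in the world has none). Each returns a list of dicts, best first, with "score" (0 to 1); they miss things now and then, are a little off and sometimes report something else, mostly with a low value. They report only what shows in the picture. A call takes as long as a camera call.
- search_frame(camera, label): "rect" ([centre column, centre row, width, height] in pixels, round what is visible of it).
- trace(camera, label): "mask" (400x640 bool, what is visible of it) and "rect" ([centre column, centre row, width, height] in pixels, round what is visible of it).
- spot_point(camera, label): "xy" ([column, row] in pixels: a listed point, or the origin of a listed thing).
The state is a dict: "time_s": time; "joints": joint angles; "dq": joint speeds; "tau": joint torques, N m; "eef_pos": TCP position; "ee_rot": TCP orientation; "force": force on the tool from outside, world axes, zero at the start; "wrist_torque": the same for the moment, N m; "grip_width": opening from 0.0 (shut) to 1.0 (fully open); "grip_force": force on a finger pad.
Only numpy, scipy, OpenCV 4.12 (cv2) and the standard library are available. Lean on these libraries where they do the work, as an engineer would, in place of code of your own. Each camera call takes 0.05 s, during which the arm holds its last target. There are 200 camera calls.

## Task

Complete the kit tray so that it holds exactly one of each kind, set down on the floor of its lanes: hand-rest bridge and wide brush lying flat, glass muller, paint jar and rinse pail standing upright. Keep what is already in the tray and leave its double on the light box, bring only the missing kinds, and lift one rinse pail up and off its hook (a second pail, if there is one, stays hanging). When the kit is complete, switch the light box off by pushing its toggle fully over to the other side; leave the offcut, tape, slab and marker alone.

Things in the scene. Friction and masses are not known exactly. Their poses are not given: they have to be found in the camera images.
- bridge1_c (a point): Wooden hand-rest bridge: plain bar 150 x 26 mm, 12 mm thick, on two 24 mm feet at its ends, 36 mm high overall, 0.09 kg. This one starts on the light box. Point at its centre, 18 mm above its underside; x runs along the bar, z up. The middle of the bar is free underneath (24 mm) and can be pinched across its 26 mm width
- bridge2_c (a point): Wooden hand-rest bridge: plain bar 150 x 26 mm, 12 mm thick, on two 24 mm feet at its ends, 36 mm high overall, 0.09 kg. This one, if present, starts in a lane of the kit tray; it may be absent. Point at its centre, 18 mm above its underside; x runs along the bar, z up. The middle of the bar is free underneath (24 mm) and can be pinched across its 26 mm width
- brush1_c (a point): Flat wide paint brush lying flat, 140 mm long, 14 mm thick, 0.06 kg: wooden handle 16 mm wide from -70 to +15 mm along its x, then a copper ferrule and grey bristles 46 mm wide up to +70 mm. This one starts on the light box. Point at mid-length and mid-thickness, 7 mm above its underside; x points towards the bristles, z up. Balances near its point
- brush2_c (a point): Flat wide paint brush lying flat, 140 mm long, 14 mm thick, 0.06 kg: wooden handle 16 mm wide from -70 to +15 mm along its x, then a copper ferrule and grey bristles 46 mm wide up to +70 mm. This one, if present, starts in a lane of the kit tray; it may be absent. Point at mid-length and mid-thickness, 7 mm above its underside; x points towards the bristles, z up. Balances near its point
- muller1_c (a point): Green glass paint muller standing upright, 80 mm high, 0.25 kg: foot disc 60 mm across and 14 mm thick, slim neck, heavy foot, round knob 34 mm across over the top 30 mm. This one starts on the light box. Point on its axis half-way up, 40 mm above its underside; z up
- muller2_c (a point): Green glass paint muller standing upright, 80 mm high, 0.25 kg: foot disc 60 mm across and 14 mm thick, slim neck, heavy foot, round knob 34 mm across over the top 30 mm. This one, if present, starts in a lane of the kit tray; it may be absent. Point on its axis half-way up, 40 mm above its underside; z up
- jar1_c (a point): Closed round paint jar, 52 mm across, 62 mm high, brown with a dark steel lid, 0.16 kg. This one starts on the light box. Point on its axis half-way up, 31 mm above its underside; z up
- jar2_c (a point): Closed round paint jar, 52 mm across, 62 mm high, brown with a dark steel lid, 0.16 kg. This one, if present, starts in a lane of the kit tray; it may be absent. Point on its axis half-way up, 31 mm above its underside; z up
- pail1_c (a point): Small aluminium rinse pail, 54 mm across, 55 mm high, 0.12 kg, with a stiff fixed wire bail (7 mm wire): two upright legs 58 mm apart (65 mm over the outside) along its y, joined by a level bar 125 mm above the underside; 128 mm high overall. Hangs at the start by the bar on hook 1; may be absent. Point on its axis 64 mm above the underside (in the bail's opening, above the rim); y runs along the bar, z up. Both legs can be pinched together from above, fingers outside them
- pail2_c (a point): Small aluminium rinse pail, 54 mm across, 55 mm high, 0.12 kg, with a stiff fixed wire bail (7 mm wire): two upright legs 58 mm apart (65 mm over the outside) along its y, joined by a level bar 125 mm above the underside; 128 mm high overall. Hangs at the start by the bar on hook 2; may be absent. Point on its axis 64 mm above the underside (in the bail's opening, above the rim); y runs along the bar, z up. Both legs can be pinched together from above, fingers outside them
- tray: Plywood kit tray, fixed, 196 (x) x 406 (y) x 18 mm high, origin at the centre of its underside, z up. Floor 5 mm thick, outer walls 5 mm; four low dividers of the same height as the walls, running along x, make five lanes side by side along its y, centres at -158, -79, 0, +79, +158 mm, each about 74 mm wide and 186 mm long. The lanes are alike: any thing may go in any free lane
- lightbox: Light box, fixed: dark case with a flat white top, 280 (x) x 440 (y) x 50 mm high, origin at the centre of its underside, z up; the stock of kit pieces starts on its top
- hook1 (a point): Hook on a fixed two-hook rack 150 mm apart: 8 mm steel rod with a level seat 28 mm long; point on the top of the seat, where the pail's bar rests. Its x points from the open end back towards the rack's post, y along the hanging bar; the open end is on the -x side and turns up 22 mm, so a pail must rise about 30 mm, then move 60 mm to -x, to come off
- hook2 (a point): Hook on a fixed two-hook rack 150 mm apart: 8 mm steel rod with a level seat 28 mm long; point on the top of the seat, where the pail's bar rests. Its x points from the open end back towards the rack's post, y along the hanging bar; the open end is on the -x side and turns up 22 mm, so a pail must rise about 30 mm, then move 60 mm to -x, to come off
- offcut: Amber glass offcut 24 x 70 x 5 mm lying on the robot's edge of the light box; not part of the kit. Origin at the centre of its underside
- tape: Roll of paper tape, 72 mm across, 20 mm high, on the table beyond the tray; not part of the kit. Origin at the centre of its underside
- slab: Terracotta glass sample 70 x 50 x 12 mm on the table beyond the tray; not part of the kit. Origin at the centre of its underside
- marker: Black marker pen, 110 mm long, 12 mm thick, on the table beyond the tray; not part of the kit. Origin at its middle, on its underside
- lever_base: In-line switch of the light box on the table beyond the tray: black block 70 (x) x 50 (y) x 25 mm, fixed, origin at the centre of its underside, z up; the toggle swings in its x-z plane
- lever_tip (a point): Centre of the 26 mm ball on the end of the switch's toggle, a 10 mm rod; the ball sits 80 mm from the hinge, which lies 22 mm above the underside of the block
- lever (a joint): Angle of the toggle, 0 to 1.0 rad: at 0 it leans 0.5 rad to the block's -x (light on), at 1.0 it leans 0.5 rad to +x (light off). It moves with under 2 N at the ball and stays where it is left, without a spring

How it is judged:
By the outcome, as a careful person would: the job done as asked, in the order asked, and still so for the second after the job is handed in, with the robot touching nothing.
Of bridge2, brush2, muller2, jar2 only 1 to 2 are there at a start; the rules pass over those that are not, and their reading is None.
Of pail1, pail2 only 1 to 2 are there at a start; the rules pass over those that are not, and their reading is None.
At some moment in a run one of brush1, muller1 may be knocked a few centimetres aside while the robot is not near it.
It also fails if it takes over 210 s, if anything falls off the work surface, if the arm or the gripper's body presses on something with over 40 N, if the wrist force passes 120 N, or if a joint passes its speed limit or range.

## Working session

There is one attempt and no reset: what is moved stays moved. The work goes in short steps, Python scripts to look and compute and a tool call to move; the robot and the scene stay as the last step left them, time stands still between calls to the robot, and variables do not carry over. Pictures are saved under pics/ and viewed, at most 16 in all, crops included, and the job is handed in when it is done.

Besides the shell and the picture viewer there is one more tool, called after ">>>" as name(argument=value, ...), one argument or row to a line, values as JSON. step_arm: Moves the arm, as the interface text tells. Its arguments: {"type":"object","properties":{"commands":{"type":"string"},"newtons":{"type":"number"}},"required":["commands"]}

```bash
mkdir -p pics; ls
python3 - <<'E'
from rig import *
import cv2
s=sense();print(s)
for n in("top","side","wrist"):
    im=capture(n);cv2.imwrite(f"pics/{n}0.png",im[:,:,::-1]);m=camera_model(n);print(n,m)
E
```

```text
pics
{'time_s': 0.0, 'joints': array([-1.44440868e+00,  3.13394147e-01,  1.49844002e+00, -5.36864629e-06,
        1.33099610e+00, -2.23431236e-01]), 'dq': array([ 0.00080918,  0.00037263, -0.00072546, -0.00221145,  0.00087756,
       -0.0014673 ]), 'tau': array([ 1.29792884e-04, -4.12266254e+01, -2.59741187e+01, -1.36932263e-04,
        4.24539248e-03, -3.46801787e-08]), 'eef_pos': array([ 179.87316385, -492.9708928 ,  247.76253521]), 'ee_rot': array([-6.18204724e-04,  9.84742002e-01,  1.74019556e-01,  2.74097773e-05]), 'force': array([0.09018811, 0.43389505, 0.52511666]), 'wrist_torque': array([ 0.00969232,  0.01707898, -0.01569317]), 'grip_force': 0.0, 'grip_width': 0.9996896534925942}
top {'mtx': array([[369.0882018 ,   0.        , 313.13330185],
       [  0.        , 369.0882018 , 209.74696495],
       [  0.        ,   0.        ,   1.        ]]), 'k1': -0.08489521069563766, 'eye': array([ 3.60880972e+02, -4.41426480e-01,  1.21764696e+03]), 'rotation': array([-0.07191429,  0.72821872, -0.67781396,  0.07137277])}
side {'mtx': array([[474.46519035,   0.        , 322.5537497 ],
       [  0.        , 474.46519035, 199.86301503],
       [  0.        ,   0.        ,   1.        ]]), 'k1': -0.021158038667922187, 'eye': array([  550.51199107, -1048.09464809,   774.31308542]), 'rotation': array([-0.50751009,  0.86157172, -0.01074614, -0.00349351])}
wrist {'mtx': array([[341.61247939,   0.        , 316.30188007],
       [  0.        , 341.61247939, 197.67758436],
       [  0.        ,   0.        ,   1.        ]]), 'k1': -0.041566676375954396, 'eye': array([ 248.60597774, -468.30258174,  373.37109553]), 'rotation': array([ 0.11748761,  0.81093873, -0.56722501, -0.0826488 ])}
```

View pics/top0.png

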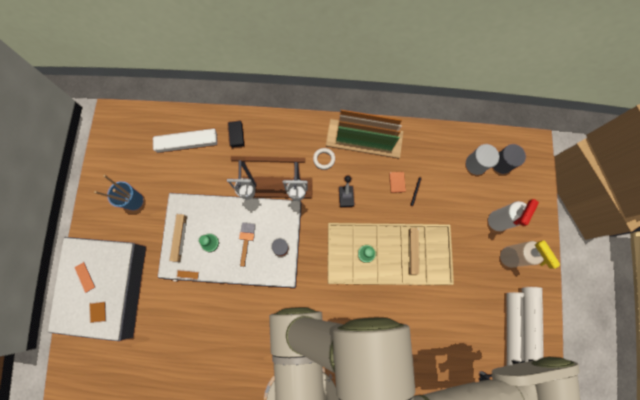

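View pics/side0.png

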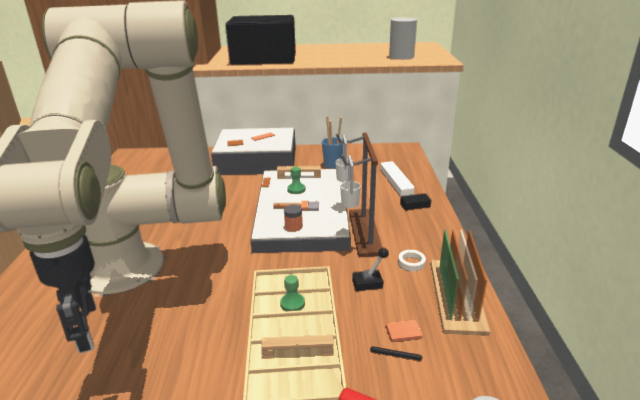

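Two pails are hanging (top view, near 245,188 and 297,190). The muller (367,254) and bridge (415,251) are already in the tray. That leaves the brush (247,245), the jar (280,247) and one pail to bring. The toggle ball (347,179) leans to +x.

```bash
cat > h.py <<'E'
from rig import *
import numpy as np, cv2
from scipy.spatial.transform import Rotation as R
def q2R(q): return R.from_quat([q[1],q[2],q[3],q[0]]).as_matrix()
def ray(m,px):
    K=m["mtx"]; d=np.array([(px[0]-K[0,2])/K[0,0],(px[1]-K[1,2])/K[1,1]])
    u=d.copy()
    for _ in range(20): u=d/(1+m["k1"]*(u@u))
    v=q2R(m["rotation"])@np.array([u[0],u[1],1]); return np.array(m["eye"]),v/np.linalg.norm(v)
def plane(m,px,z):
    e,v=ray(m,px); return e+v*(z-e[2])/v[2]
def tri(*rs):
    A=sum(np.eye(3)-np.outer(v,v) for e,v in rs); b=sum((np.eye(3)-np.outer(v,v))@e for e,v in rs)
    return np.linalg.solve(A,b)
def proj(m,P):
    c=q2R(m["rotation"]).T@(np.array(P,float)-m["eye"]); u=c[:2]/c[2]; u=u*(1+m["k1"]*(u@u))
    return m["mtx"][:2,:2]@u+m["mtx"][:2,2]
def totool(P):
    "shift in cm along tool axes from current TCP to world P"
    s=sense(); return q2R(s["ee_rot"]).T@(np.array(P)-s["eef_pos"])/10
E
python3 - <<'E'
from h import *
np.set_printoptions(precision=1,suppress=True)
M={n:camera_model(n) for n in("top","side")}
for n in M: capture(n)
for l in["tray","lightbox","brush1_c","jar1_c","pail1_c","muller1_c","bridge1_c","lever_base","lever_tip","hook1","tape","slab","marker","offcut"]:
    for n in M:
        print(l,n,[(np.round(d["xy"],1).tolist(),round(d["score"],2)) for d in spot_point(n,l)][:3])
E
```

```text
tray top [([390.2, 253.0], 0.76)]
tray side [([294.3, 331.9], 0.75)]
lightbox top [([232.1, 237.7], 0.89)]
lightbox side [([302.1, 214.0], 0.61)]
brush1_c top [([244.8, 245.0], 0.65)]
brush1_c side [([296.2, 204.6], 0.5)]
jar1_c top [([278.0, 247.7], 0.67), ([233.0, 241.9], 0.6), ([345.4, 179.7], 0.56)]
jar1_c side [([294.5, 218.8], 0.68)]
pail1_c top [([296.3, 186.3], 0.86), ([368.4, 253.1], 0.74), ([243.3, 189.7], 0.67)]
pail1_c side [([352.8, 181.0], 0.93), ([382.4, 255.8], 0.54)]
muller1_c top [([207.5, 242.0], 0.6)]
muller1_c side [([297.2, 181.6], 0.87), ([407.3, 331.9], 0.58), ([263.9, 186.1], 0.21)]
bridge1_c top [([178.8, 236.0], 0.84)]
bridge1_c side [([300.0, 169.2], 0.75)]
lever_base top [([344.1, 194.7], 0.6)]
lever_base side [([366.6, 283.2], 0.71), ([302.4, 211.0], 0.23)]
lever_tip top [([345.3, 178.4], 0.54)]
lever_tip side [([384.1, 254.4], 0.58), ([402.4, 333.2], 0.52)]
hook1 top [([240.8, 180.6], 0.74), ([294.2, 182.6], 0.66)]
hook1 side [([348.7, 163.3], 0.89), ([341.8, 140.4], 0.8)]
tape top [([323.4, 161.2], 0.51)]
tape side [([409.0, 263.6], 0.95), ([289.8, 219.1], 0.38)]
slab top [([402.0, 182.1], 0.71), ([243.0, 187.4], 0.66), ([389.7, 252.4], 0.58)]
slab side [([400.4, 333.2], 0.59), ([295.8, 206.7], 0.2)]
marker top [([416.1, 190.4], 0.69)]
marker side [([392.8, 354.6], 0.66)]
offcut top [([188.2, 271.9], 0.45)]
offcut side [([264.2, 183.5], 0.5)]
```

Run:
```python
from h import *
np.set_printoptions(precision=1,suppress=True)
T,S=camera_model("top"),camera_model("side")
for l,a,b in[("tray",(390.2,253),(294.3,331.9)),("brush",(244.8,245),(296.2,204.6)),("jar",(279,247.7),(293.5,218.8)),("pailR",(296.3,187.5),(352,181)),("hookR",(294.2,182.6),(348.7,163.3)),("hookL",(240.8,180.6),(341.8,140.4)),("tip",(346.5,178.4),(383.6,254.4)),("lbase",(346,194.7),(366.6,283.2)),("box",(232.1,237.7),(302.1,214))]:
    print(l,tri(ray(T,a),ray(S,b)))
print("jar z81",plane(T,(279,247.7),81),"brush57",plane(T,(246.5,240),57))
# tray, box masks -> rectangles
capture("top")
for l,z in[("tray",18),("lightbox",50),("brush1_c",60),("lever_base",25)]:
    t=trace("top",l)
    if t:
        m=t[0]["mask"].astype(np.uint8); c=max(cv2.findContours(m,0,2)[0],key=cv2.contourArea)
        w=np.array([plane(T,p[0],z)[:2] for p in c.astype(float)],np.float32)
        print(l,t[0]["score"],cv2.minAreaRect(w))
```

```text
tray [ 484.9 -256.1   -4.1]
brush [473.6 216.3  58.3]
jar [470.9 106.2  74.5]
pailR [631.3  59.8 213.6]
hookR [626.5  63.1 264.3]
hookL [617.9 205.1 271.2]
tip [703.8 -90.3  85.2]
lbase [667.  -98.2   3.7]
box [494.4 272.8  -7.8]
jar z81 [467.9 105.3  81. ] brush57 [486.9 212.4  57. ]
tray 0.76 ((480.55120849609375, -252.64822387695312), (197.2060089111328, 406.0622253417969), 2.952657699584961)
lightbox 0.58 ((487.6126708984375, 266.90838623046875), (280.34765625, 441.07568359375), 0.3938411474227905)
brush1_c 0.84 ((478.180908203125, 209.48399353027344), (139.3223419189453, 50.87557601928711), 5.802709102630615)
lever_base 0.92 ((681.7103881835938, -95.50480651855469), (104.01683807373047, 46.97105407714844), 3.2204315662384033)
```

Run:
```python
import cv2
a=cv2.imread("pics/top0.png")[140:290,150:460];cv2.imwrite("pics/c1.png",cv2.resize(a,(800,387),interpolation=cv2.INTER_CUBIC))
```

```text
(no output)
```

View pics/c1.png

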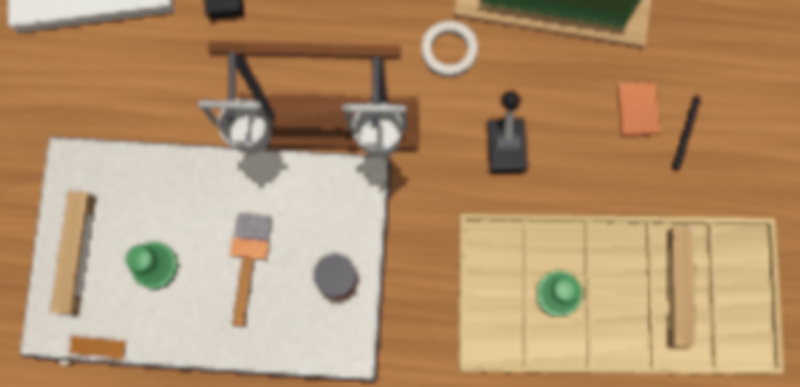

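Crop: the free lanes are the 1st, 3rd and 5th, counting from the left. The brush's bristles point to +x, the jar is at about (468,105), and the rack sits behind the light box. I'll take the jar first, pinching along x.

```bash
cat >> h.py <<'E'
def go(P,yaw):
    "tool-down target: prints shift cm (tool axes now) and rotvec; yaw = world heading of tool x"
    s=sense(); A=q2R(s["ee_rot"]); B=R.from_euler("z",yaw).as_matrix()@np.diag([1,-1,-1.])
    sh=A.T@(np.array(P,float)-s["eef_pos"])/10; rv=R.from_matrix(A.T@B).as_rotvec()
    print("P",P,"shift",np.round(sh,2),"rv",np.round(rv,3),"t",round(s["time_s"],1))
E
python3 -c "
from h import *
go([468,105,240],1.6)"
```

```text
P [468, 105, 240] shift [ 47.57 -46.33   0.83] rv [ 0.    0.   -1.25] t 1.9
```

>>> step_arm(
  commands="1 47.6 -46.3 0.8 0 0 -1.25;1 47.6 -46.3 0.8 0 0 -1.25;1 47.6 -46.3 0.8 0 0 -1.25;1 47.6 -46.3 0.8 0 0 -1.25;1 47.6 -46.3 0.8 0 0 -1.25;1 47.6 -46.3 0.8 0 0 -1.25;1 47.6 -46.3 0.8 0 0 -1.25;1 47.6 -46.3 0.8 0 0 -1.25;1 47.6 -46.3 0.8 0 0 -1.25;1 47.6 -46.3 0.8 0 0 -1.25;1 47.6 -46.3 0.8 0 0 -1.25;1 47.6 -46.3 0.8 0 0 -1.25;1 47.6 -46.3 0.8 0 0 -1.25;1 47.6 -46.3 0.8 0 0 -1.25;1 47.6 -46.3 0.8 0 0 -1.25;1 47.6 -46.3 0.8 0 0 -1.25;1 47.6 -46.3 0.8 0 0 -1.25;1 47.6 -46.3 0.8 0 0 -1.25;1 47.6 -46.3 0.8 0 0 -1.25;1 47.6 -46.3 0.8 0 0 -1.25",
  newtons=40,
)

```text
time_s: 3.57
eef_pos: [468.2, 103.9, 240.4]
ee_rot: [0.0, 0.697, 0.717, -0.0]
force: [-0.5, 0.5, -0.3]
grip_width: 0.998
grip_force: 0.0
```

Run:
```python
from h import *
m=camera_model("wrist");im=capture("wrist");cv2.imwrite("pics/w1.png",im[:,:,::-1])
print(m["eye"],sense()["eef_pos"],sense()["joints"])
for l,z in(("jar1_c",112),("brush1_c",60)):
    for t in trace("wrist",l)[:2]:
        mk=t["mask"].astype(np.uint8)
        c=max(cv2.findContours(mk,0,2)[0],key=cv2.contourArea)
        w=np.array([plane(m,p[0],z)[:2] for p in c.astype(float)],np.float32)
        print(l,t["score"],t["rect"],cv2.minAreaRect(w),cv2.minEnclosingCircle(w))
    for d in spot_point("wrist",l)[:2]: print(d, plane(m,d["xy"],81 if z==112 else 57))
go([468,105,100],1.6)
```

```text
[466.75411236 176.44437397 365.85955575] [468.22362344 103.82564585 240.47621618] [-2.66592269e-02  2.19216690e-01  1.64126202e+00 -1.32449346e-04
  1.28091897e+00 -5.38799143e-02]
jar1_c 0.76 [320.1, 188.9, 64.4, 72.8] ((472.0375671386719, 108.66590881347656), (50.430259704589844, 58.8572998046875), 1.5743552446365356) ((472.93170166015625, 108.6893310546875), 29.87260627746582)
{'xy': [320.3, 185.8], 'score': 0.96} [472.40528193 102.49108437  81.        ]
brush1_c 0.67 [329.1, 46.6, 168.9, 65.7] ((475.59716796875, 217.8911895751953), (48.23957061767578, 140.2815704345703), 85.39387512207031) ((476.13946533203125, 216.3437042236328), 70.89568328857422)
{'xy': [327.3, 47.0], 'score': 0.89} [475.03647877 216.85005057  57.        ]
P [468, 105, 100] shift [ 0.08 -0.04 14.05] rv [ 0.     0.    -0.001] t 3.8
```

View pics/w1.png

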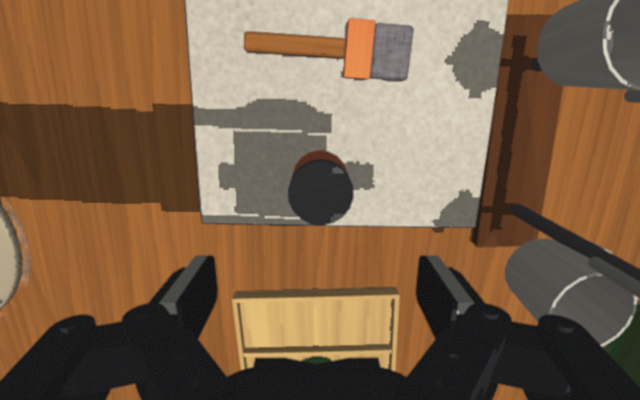

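The jar's lid is centred at about (320,192), straight between the open fingers, which puts the jar at about (472,105). The brush is at (328,47). I'll go down and grip the jar.

>>> step_arm(
  commands="1 0.1 0.4 4 0 0 0;1 0.1 0.4 8 0 0 0;1 0.1 0.4 11 0 0 0;1 0.1 0.4 13 0 0 0;1 0.1 0.4 15 0 0 0;1 0.1 0.4 15 0 0 0;0 0.1 0.4 15 0 0 0;0 0.1 0.4 15 0 0 0;0 0.1 0.4 15 0 0 0;0 0.1 0.4 15 0 0 0;0 0.1 0.4 15 0 0 0;0 0.1 0.4 15 0 0 0;0 0.1 0.4 15 0 0 0;0 0.1 0.4 12 0 0 0;0 0.1 0.4 8 0 0 0;0 0.1 0.4 4 0 0 0;0 0.1 0.4 2 0 0 0;0 0.1 0.4 2 0 0 0",
  newtons=40,
)

```text
time_s: 5.32
eef_pos: [474.1, 106.0, 225.5]
ee_rot: [0.004, 0.697, 0.717, 0.003]
force: [0.2, -0.1, -1.8]
grip_width: 0.597
grip_force: 42.9
```

```bash
python3 -c "
from h import *
go([472.5,-95,190],1.62)"
```

```text
P [472.5, -95, 190] shift [-20.09  -0.78   3.55] rv [ 0.01   0.001 -0.02 ] t 5.3
```

>>> step_arm(
  commands="0 -4 -0.2 1 0 0 -0.02;0 -8 -0.3 2 0 0 -0.02;0 -12 -0.5 3 0 0 -0.02;0 -16 -0.7 3.5 0 0 -0.02;0 -18.5 -0.8 3.5 0 0 -0.02;0 -20.1 -0.8 3.5 0 0 -0.02;0 -20.1 -0.8 3.5 0 0 -0.02;0 -20.1 -0.8 3.5 0 0 -0.02",
)

```text
time_s: 5.98
eef_pos: [469.7, -95.3, 184.6]
ee_rot: [-0.001, 0.69, 0.724, -0.0]
force: [0.9, 1.4, -1.7]
grip_width: 0.601
grip_force: 42.9
```

Run:
```python
from h import *
m=camera_model("wrist");im=capture("wrist");cv2.imwrite("pics/w2.png",im[:,:,::-1])
print(sense()["eef_pos"],sense()["grip_width"])
for P in((472.4,-94.8),(480.5,-252.6)):
    print(proj(m,[P[0],P[1],5]))
# predicted left end wall corners
a=np.radians(2.95);C=np.array([480.5,-252.6])
for u in((-98,203),(98,203),(-98,121),(98,121)):
    P=C+[u[0]*np.cos(a)-u[1]*np.sin(a),u[0]*np.sin(a)+u[1]*np.cos(a)]
    print(u,P,proj(m,[P[0],P[1],18]))
```

```text
[469.84747795 -94.58608799 184.74393846] 0.5952833688368054
[318.62184935 178.38446988]
[318.87459342 324.66376352]
(-98, 203) [372.18258007 -54.91252811] [202.99771935 130.73564683]
(98, 203) [567.92284602 -44.82549243] [434.19597385 129.86143845]
(-98, 121) [ 376.40266643 -136.80386387] [211.61001665 221.56092366]
(98, 121) [ 572.14293237 -126.71682819] [425.94648213 220.81150808]
```

View pics/w2.png

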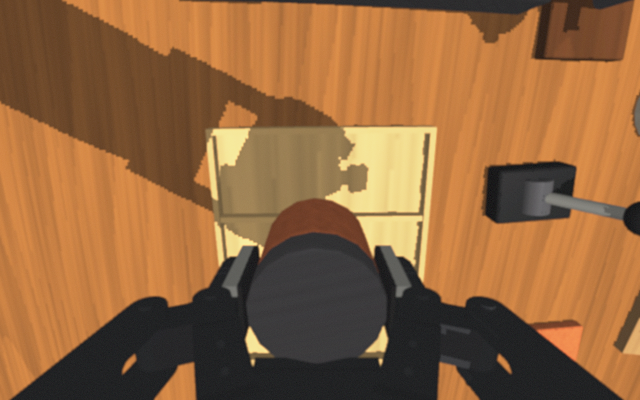

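The tray's near end wall runs from (207,129) to (437,127) and the first divider is at row 215, so my tray estimate is within about 3 mm. I'll lower the jar into the first lane.

>>> step_arm(
  commands="0 0.2 0.5 3 0 0 0;0 0.2 0.5 6 0 0 0;0 0.2 0.5 9 0 0 0;0 0.2 0.5 11 0 0 0;0 0.2 0.5 12.5 0 0 0;0 0.2 0.5 13.3 0 0 0;0 0.2 0.5 13.9 0 0 0;0 0.2 0.5 13.9 0 0 0;0 0.2 0.5 13.9 0 0 0",
)

```text
time_s: 6.78
eef_pos: [475.5, -92.5, 46.8]
ee_rot: [0.0, 0.689, 0.724, 0.0]
force: [-0.1, -0.2, -1.4]
grip_width: 0.596
grip_force: 44.6
```

```bash
python3 -c "
from h import *
s=sense();print(s['eef_pos'],s['force'])"
```

```text
[475.48237845 -92.46731603  46.80407318] [-0.11985286 -0.21020371 -1.36754182]
```

>>> step_arm(
  commands="0 0 0 0.15 0 0 0;0 0 0 0.15 0 0 0;0.75 0 0 0.15 0 0 0;0.85 0 0 0.15 0 0 0;0.95 0 0 0.15 0 0 0;0.95 0 0 0.15 0 0 0;0.95 0 0 -1 0 0 0;0.95 0 0 -3 0 0 0;0.95 0 0 -7 0 0 0;0.95 0 0 -11 0 0 0;0.95 0 0 -15 0 0 0;0.95 0 0 -19 0 0 0;0.95 0 0 -19 0 0 0",
)

```text
time_s: 7.87
eef_pos: [477.3, -93.8, 243.6]
ee_rot: [0.006, 0.689, 0.724, 0.002]
force: [0.7, -0.4, 0.5]
grip_width: 0.952
grip_force: 0.0
```

Run:
```python
from h import *
m=camera_model("wrist");im=capture("wrist");cv2.imwrite("pics/w3.png",im[:,:,::-1])
for t in trace("wrist","jar2_c")[:2]: print(t["score"],t["rect"])
d=spot_point("wrist","jar1_c")
for x in d: print(x,plane(m,x["xy"],36))
T=camera_model("top");capture("top")
for t in trace("top","brush1_c")[:2]:
    c=max(cv2.findContours(t["mask"].astype(np.uint8),0,2)[0],key=cv2.contourArea)
    print(t["score"],cv2.minAreaRect(np.array([plane(T,p[0],60)[:2] for p in c.astype(float)],np.float32)))
go([470,165,240],0.05)
```

```text
{'xy': [311.5, 174.6], 'score': 0.72} [475.89424786 -97.67555824  36.        ]
{'xy': [571.1, 193.1], 'score': 0.42} [ 748.60847566 -104.24495233   36.        ]
0.73 ((475.6070556640625, 215.30337524414062), (45.89240264892578, 142.48178100585938), 88.72135925292969)
0.6 ((700.5628662109375, 154.5840301513672), (146.25289916992188, 275.5110168457031), 3.9199724197387695)
P [470, 165, 240] shift [25.76  0.8  -0.49] rv [-3.00e-03  1.00e-03  1.57e+00] t 8.1
```

>>> step_arm(
  commands="0.6 15 0 0 0 0 0.8;0.6 15 0 0 0 0 0.8;0.6 15 0 0 0 0 0.8;0.6 15 0 0 0 0 0.8;0.6 30.6 -2 3 0 0 1.6;0.6 30.6 -2 3 0 0 1.6;0.6 30.6 -2 3 0 0 1.6;0.6 30.6 -2 3 0 0 1.6;0.6 30.6 -2 3 0 0 1.6;0.6 30.6 -2 3 0 0 1.6;0.6 30.6 -2 3 0 0 1.6;0.6 30.6 -2 3 0 0 1.6;0.6 30.6 -2 3 0 0 1.6;0.6 30.6 -2 3 0 0 1.6;0.6 30.6 -2 3 0 0 1.6;0.6 30.6 -2 3 0 0 1.6;0.6 30.6 -2 3 0 0 1.6",
)

```text
time_s: 9.53
eef_pos: [439.9, 211.7, 205.7]
ee_rot: [0.0, 1.0, 0.011, -0.001]
force: [0.5, 0.8, 0.7]
grip_width: 0.601
grip_force: 0.0
```

Run:
```python
from h import *
m=camera_model("wrist");im=capture("wrist");cv2.imwrite("pics/w4.png",im[:,:,::-1])
print(sense()["eef_pos"],sense()["joints"])
for t in trace("wrist","brush1_c")[:1]:
    c=max(cv2.findContours(t["mask"].astype(np.uint8),0,2)[0],key=cv2.contourArea)
    w=np.array([plane(m,p[0],64)[:2] for p in c.astype(float)],np.float32)
    print(t["score"],t["rect"],cv2.minAreaRect(w))
    # handle centreline
    h=w[w[:,0]<w[:,0].min()+70]; f=cv2.fitLine(h,cv2.DIST_L2,0,.01,.01).ravel(); print("handle",f,w.min(0),w.max(0))
```

```text
[440.01067469 211.676449   205.81818418] [2.07890312e-01 2.71928427e-01 1.66845147e+00 1.01514350e-05
 1.20217890e+00 1.75640109e+00]
0.59 [315.8, 139.1, 65.0, 177.8] ((475.55615234375, 216.327392578125), (45.952388763427734, 137.99000549316406), 88.03448486328125)
handle [ 9.9798501e-01 -6.3450366e-02  4.3698096e+02  2.1563420e+02] [406.77283 192.13379] [544.7041  238.39685]
```

View pics/w4.png

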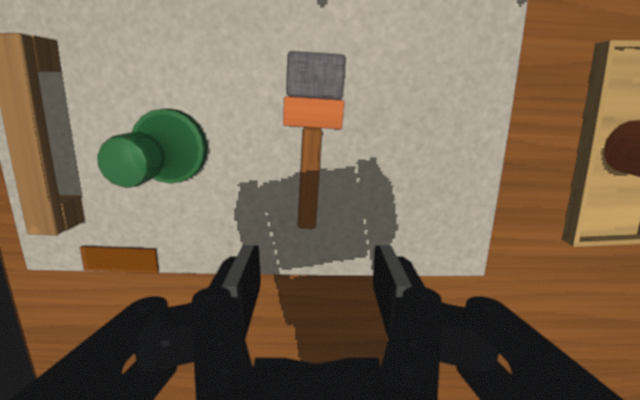

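The brush handle runs from (307,228) to (313,128), with the bristles up. It is centred at about (475,215) and turned about -0.04 rad. I'll go down and pinch it.

>>> step_arm(
  commands="0.6 3.1 -0.25 4 0 0 0.06;0.6 3.1 -0.25 8 0 0 0.06;0.6 3.1 -0.25 11 0 0 0.06;0.6 3.1 -0.25 12.8 0 0 0.06;0.6 3.1 -0.25 13.4 0 0 0.06;0.6 3.1 -0.25 13.4 0 0 0.06;0 3.1 -0.25 13.4 0 0 0.06;0 3.1 -0.25 13.4 0 0 0.06;0 3.1 -0.25 13.4 0 0 0.06;0 3.1 -0.25 13.4 0 0 0.06;0 3.1 -0.25 13.4 0 0 0.06;0 3.1 -0.25 13.4 0 0 0.06;0 3.1 -0.25 13.4 0 0 0.06;0 3.1 -0.25 13.4 0 0 0.06",
)

```text
time_s: 10.8
eef_pos: [471.9, 215.1, 73.9]
ee_rot: [-0.0, 1.0, -0.02, 0.001]
force: [-1.2, -0.3, 7.1]
grip_width: 0.171
grip_force: 39.7
```

```bash
python3 -c "
from h import *
s=sense();print(s['eef_pos'],s['force'],s['grip_width'],s['grip_force'])
go([471,215,200],0.05);go([483,-250.5,200],0.05+.04)"
```

```text
[471.89618205 215.09378758  73.94153679] [-1.19108287 -0.30501369  7.12031067] 0.17102983510378283 39.678892493247986
P [471, 215, 200] shift [ -0.05   0.   -12.61] rv [-0.001 -0.003 -0.09 ] t 10.8
P [483, -250.5, 200] shift [  3.01  46.47 -12.63] rv [-0.001 -0.003 -0.13 ] t 10.8
```

>>> step_arm(
  commands="0 0 0 -3 0 0 0;0 0 0 -7 0 0 0;0 0 0 -11 0 0 0;0 0.2 3 -12.6 0 0 0;0 0.4 7 -12.6 0 0 -0.02;0 0.6 11 -12.6 0 0 -0.04;0 0.9 15 -12.6 0 0 -0.06;0 1.1 19 -12.6 0 0 -0.09;0 1.3 23 -12.6 0 0 -0.09;0 1.6 27 -12.6 0 0 -0.09;0 1.8 31 -12.6 0 0 -0.09;0 2 35 -12.6 0 0 -0.09;0 2.2 39 -12.6 0 0 -0.09;0 2.4 42.5 -12.6 0 0 -0.09;0 2.6 45 -12.6 0 0 -0.09;0 2.6 46.5 -12.6 0 0 -0.09;0 2.6 46.5 -12.6 0 0 -0.09;0 2.6 46.5 -12.6 0 0 -0.09",
)

```text
time_s: 12.3
eef_pos: [478.3, -250.4, 198.4]
ee_rot: [-0.0, 1.0, 0.025, 0.0]
force: [1.0, 0.8, -1.1]
grip_width: 0.17
grip_force: 39.4
```

Run:
```python
from h import *
m=camera_model("wrist");im=capture("wrist");cv2.imwrite("pics/w5.png",im[:,:,::-1])
s=sense();print(s["eef_pos"],s["grip_width"],s["force"])
a=np.radians(2.95);C=np.array([482.5,-250.5])
for u in((98,203),(98,-203),(98,40),(98,-40),(-20,40),(-20,-40)):
    P=C+[u[0]*np.cos(a)-u[1]*np.sin(a),u[0]*np.sin(a)+u[1]*np.cos(a)]
    print(u,P,proj(m,[P[0],P[1],18]))
```

```text
[ 478.3925017 -249.723218   198.4859311] 0.17110545221364687 [-0.24826151 -0.29263813 -0.60409453]
(98, 203) [569.92284602 -42.72549243] [80.04619133 64.25685437]
(98, -203) [ 590.81741993 -448.18747189] [553.10612007  63.24989365]
(98, 40) [ 578.31155426 -205.50948911] [268.88172488  61.06372132]
(98, -40) [ 582.42871168 -285.40347521] [364.03872711  60.85965395]
(-20, 40) [ 460.46792477 -211.58229631] [273.83464424 195.81450232]
(-20, -40) [ 464.58508219 -291.4762824 ] [359.56161763 195.65713319]
```

View pics/w5.png

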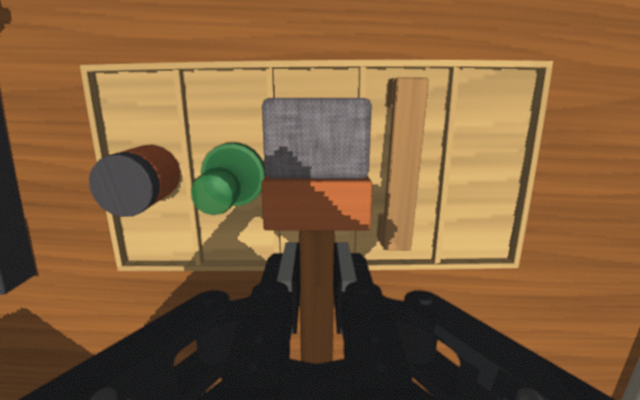

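The brush hangs straight above the middle lane (bristles about 263–370 columns). Tray corners at (82,67) and (552,62) match my prediction. Lowering it now.

>>> step_arm(
  commands="0 0.1 0.05 4 0 0 0;0 0.1 0.05 8 0 0 0;0 0.1 0.05 11 0 0 0;0 0.1 0.05 13.5 0 0 0;0 0.1 0.05 15 0 0 0;0 0.1 0.05 16 0 0 0;0 0.1 0.05 16.5 0 0 0;0 0.1 0.05 16.8 0 0 0;0 0.1 0.05 16.8 0 0 0",
)

```text
time_s: 13.1
eef_pos: [479.8, -251.0, 30.7]
ee_rot: [0.0, 1.0, 0.025, 0.0]
force: [0.1, 0.1, -1.3]
grip_width: 0.172
grip_force: 39.3
```

>>> step_arm(
  commands="0 0 0 0.15 0 0 0;0 0 0 0.2 0 0 0;0.3 0 0 0.15 0 0 0;0.33 0 0 0.1 0 0 0;0.33 0 0 0.1 0 0 0;0.33 0 0 -1 0 0 0;0.33 0 0 -3 0 0 0;0.33 0 0 -7 0 0 0;0.33 0 0 -11 0 0 0;0.33 0 0 -15 0 0 0;0.33 0 0 -19 0 0 0;0.33 0 0 -19 0 0 0",
)

```text
time_s: 14.1
eef_pos: [481.3, -252.7, 229.2]
ee_rot: [0.005, 1.0, 0.025, 0.005]
force: [0.5, -0.1, 1.4]
grip_width: 0.33
grip_force: 0.0
```

Run:
```python
from h import *
m=camera_model("wrist");a=capture("wrist")
s=sense();print(s["eef_pos"],s["force"],s["joints"])
b=cv2.resize(capture("side")[100:260,250:490],(600,400),interpolation=cv2.INTER_CUBIC)
cv2.imwrite("pics/w6.png",np.hstack([cv2.resize(a[:,80:560],(200,167))[:,:],np.zeros((167,600,3),np.uint8)])[:,:,::-1])
im=np.zeros((400,800,3),np.uint8);im[:167,:200]=cv2.resize(a[:,80:560],(200,167));im[:,200:]=b
cv2.imwrite("pics/w6.png",im[:,:,::-1])
```

```text
[ 480.47161055 -252.0775906   225.17984771] [-0.11089273  0.03100848 -0.85198804] [-6.99189166e-01  3.65283755e-01  1.48669681e+00 -4.14838386e-06
  1.28069897e+00  8.21649038e-01]
```

View pics/w6.png

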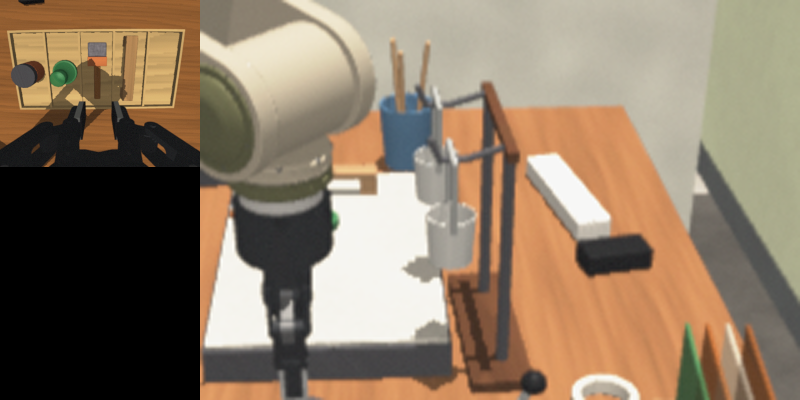

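The brush lies in the middle lane. The hook rods run level from the rail toward the robot, so the near pail can be reached from above. Next I'll hover over it.

```bash
python3 -c "
from h import *
go([590,62,370],0.05)"
```

```text
P [590, 62, 370] shift [ 12.62 -30.72 -14.81] rv [ 0.003 -0.003 -0.   ] t 14.2
```

>>> step_arm(
  commands="1 0 -2 -4 0 0 0;1 1 -5 -7 0 0 0;1 2 -8 -10 0 0 0;1 4 -11 -13 0 0 0;1 6 -14 -14.8 0 0 0;1 8 -18 -14.8 0 0 0;1 10 -22 -14.8 0 0 0;1 12 -26 -14.8 0 0 0;1 12.6 -29 -14.8 0 0 0;1 12.6 -30.7 -14.8 0 0 0;1 12.6 -30.7 -14.8 0 0 0;1 12.6 -30.7 -14.8 0 0 0",
)

```text
time_s: 15.2
eef_pos: [589.8, 62.6, 367.0]
ee_rot: [-0.0, 1.0, 0.026, -0.001]
force: [1.1, -0.1, -0.3]
grip_width: 1.004
grip_force: 0.0
```

Run:
```python
from h import *
m=camera_model("wrist");a=capture("wrist");cv2.imwrite("pics/w7.png",a[:,:,::-1])
s=sense();print(s["eef_pos"],s["joints"])
print(spot_point("wrist","pail1_c"),spot_point("wrist","hook1"))
for x in(610,626,640): print(x,proj(m,[x,62,271]),proj(m,[x,94,271]),proj(m,[x,30,271]))
```

```text
[589.80074404  61.47261086 367.26739993] [-9.34144164e-02  4.29116512e-01  1.03095936e+00 -3.36209968e-04
  1.68358220e+00  1.42713534e+00]
[{'xy': [318.6, 137.8], 'score': 0.62}] [{'xy': [319.3, 148.8], 'score': 0.83}, {'xy': [94.1, 147.8], 'score': 0.83}, {'xy': [476.1, 237.8], 'score': 0.61}]
610 [318.77090638 178.93946991] [270.68413832 176.51198036] [366.64896298 181.3874371 ]
626 [320.09705288 155.09851335] [271.04732118 152.59105544] [368.92701006 157.66802229]
640 [321.30006039 133.46221639] [271.39329476 130.88269843] [370.97689852 136.14449683]
```

View pics/w7.png

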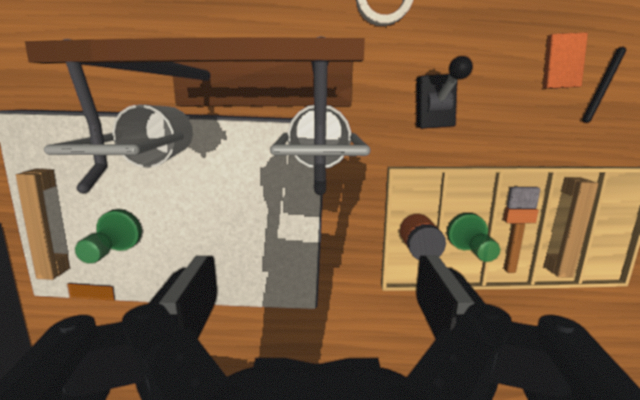

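The bar of the near pail spans (272,149) to (370,149), so its middle is at about (630, 61.5, 270). It is aligned with the fingers. I'll move over it, go down and grip the legs.

>>> step_arm(
  commands="1 2 0.1 0 0 0 0;1 4 0.2 1 0 0 0;1 4 0.2 4 0 0 0;1 4 0.2 7 0 0 0;1 4 0.2 9.5 0 0 0;1 4 0.2 11 0 0 0;1 4 0.2 11.7 0 0 0;1 4 0.2 11.7 0 0 0;1 4 0.2 11.7 0 0 0",
)

```text
time_s: 16.1
eef_pos: [630.3, 60.9, 252.2]
ee_rot: [0.0, 1.0, 0.024, 0.001]
force: [0.1, 0.5, 0.6]
grip_width: 0.996
grip_force: 0.0
```

Run:
```python
from h import *
s=sense();print(s["eef_pos"],s["force"])
b=cv2.resize(capture("side")[110:230,280:440],(800,600),interpolation=cv2.INTER_CUBIC)
cv2.imwrite("pics/s8.png",b[:,:,::-1])
```

```text
[630.27147159  60.90309032 252.22495356] [0.10888356 0.48894513 0.55012371]
```

View pics/s8.png

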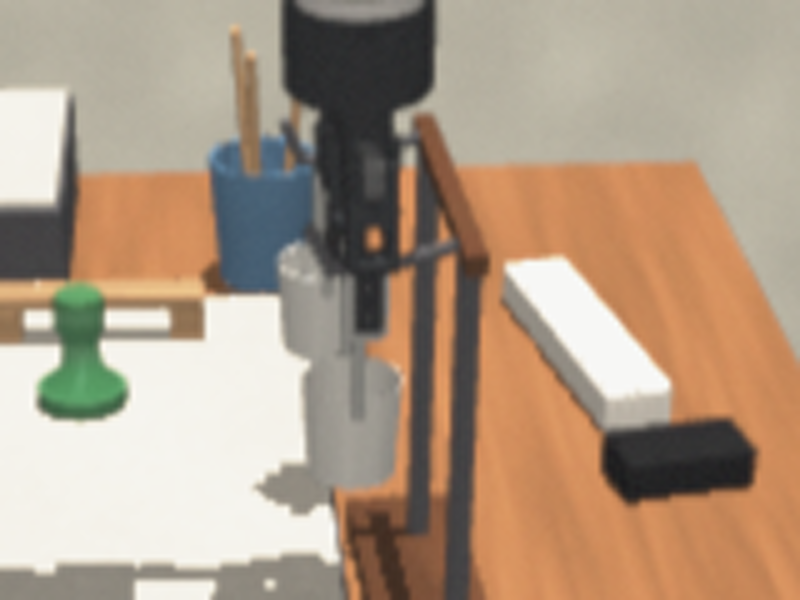

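The near finger (col 369) sits about 5 mm beyond the pail's leg (col 357), at the right height. I'll shift back 4 mm and close.

>>> step_arm(
  commands="1 -0.4 0 0 0 0 0;1 -0.4 0 0 0 0 0;0 -0.4 0 0 0 0 0;0 -0.4 0 0 0 0 0;0 -0.4 0 0 0 0 0;0 -0.4 0 0 0 0 0;0 -0.4 0 0 0 0 0;0 -0.4 0 0 0 0 0;0 -0.4 0 0 0 0 0;0 -0.4 0 0 0 0 0;0 -0.4 0 -1 0 0 0;0 -0.4 0 -2 0 0 0;0 -0.4 0 -3 0 0 0;0 -0.4 0 -4 0 0 0;0 -0.4 0 -4.5 0 0 0;0 -0.4 0 -4.5 0 0 0;0 -0.4 0 -4.5 0 0 0",
  newtons=50,
)

```text
time_s: 17.57
eef_pos: [626.0, 61.5, 296.3]
ee_rot: [-0.0, 1.0, 0.025, 0.0]
force: [0.2, 0.4, -0.8]
grip_width: 0.748
grip_force: 55.0
```

Run:
```python
from h import *
s=sense();print(s["eef_pos"],s["force"],s["grip_width"])
b=cv2.resize(capture("side")[90:230,280:440],(640,560),interpolation=cv2.INTER_CUBIC)
cv2.imwrite("pics/s9.png",b[:,:,::-1])
```

```text
[626.0145818   61.47358974 296.33467647] [ 0.17452929  0.43836645 -0.8191271 ] 0.7484114543258202
```

View pics/s9.png

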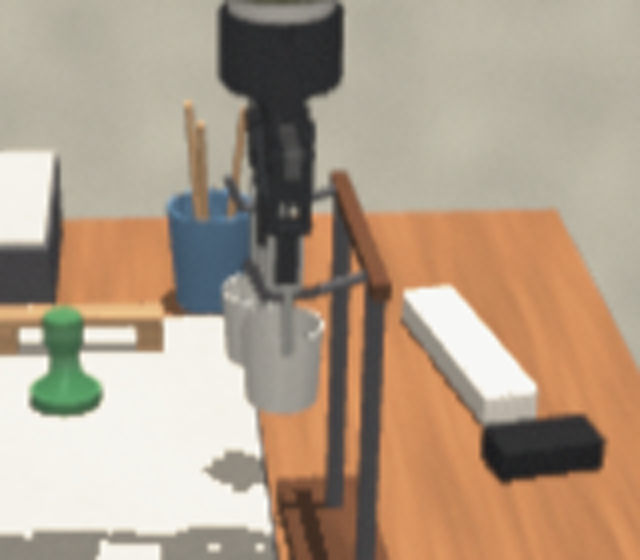

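The pail is held and has been lifted 45 mm. The hook rod now passes just above the rim and below the bar. I'll move it off toward the robot, then carry it to the last lane.

>>> step_arm(
  commands="0 -1 0 0 0 0 0;0 -2.5 0 0 0 0 0;0 -4.5 0 0 0 0 0;0 -6.5 0 0 0 0 0;0 -8.5 0 0 0 0 0;0 -10 0 0 0 0 0;0 -10 0 0 0 0 0;0 -10 0 0 0 0 0",
)

```text
time_s: 18.28
eef_pos: [526.0, 56.4, 296.3]
ee_rot: [-0.0, 1.0, 0.025, 0.0]
force: [0.3, -0.0, -0.9]
grip_width: 0.742
grip_force: 55.0
```

```bash
python3 -c "
from h import *
s=sense();print(s['eef_pos'],s['force'],s['grip_width'])
go([490,-408.5,250],0.055)"
```

```text
[526.04184857  56.4436229  296.33872457] [ 0.30573363 -0.00369893 -0.93411001] 0.7420200199335432
P [490, -408.5, 250] shift [-5.91 46.26  4.63] rv [-0.    -0.    -0.005] t 18.3
```

>>> step_arm(
  commands="0 -0.3 2 0 0 0 0;0 -0.8 5 0 0 0 0;0 -1.3 9 0 0 0 0;0 -1.8 13 1 0 0 0;0 -2.3 17 2 0 0 0;0 -2.8 21 3 0 0 0;0 -3.3 25 4 0 0 0;0 -3.8 29 4.6 0 0 0;0 -4.3 33 4.6 0 0 0;0 -4.8 37 4.6 0 0 0;0 -5.3 40.5 4.6 0 0 0;0 -5.6 43 4.6 0 0 0;0 -5.8 45 4.6 0 0 0;0 -5.9 46.2 4.6 0 0 0;0 -5.9 46.2 4.6 0 0 0;0 -5.9 46.2 4.6 0 0 0",
)

```text
time_s: 19.62
eef_pos: [490.4, -408.2, 249.2]
ee_rot: [-0.001, 1.0, 0.025, -0.0]
force: [0.3, -0.6, -1.7]
grip_width: 0.744
grip_force: 55.2
```

Run:
```python
from h import *
m=camera_model("wrist");a=capture("wrist");cv2.imwrite("pics/w10.png",a[:,:,::-1])
s=sense();print(s["eef_pos"],s["force"],s["joints"])
a=np.radians(2.95);C=np.array([482.5,-250.5])
for u in((98,-203),(98,-118.5),(-98,-203)):
    P=C+[u[0]*np.cos(a)-u[1]*np.sin(a),u[0]*np.sin(a)+u[1]*np.cos(a)]
    print(u,P,proj(m,[P[0],P[1],18]))
```

```text
[ 490.59312242 -407.49333665  249.62064416] [-0.16773292  0.25923205 -0.42086682] [-8.76621808e-01  5.69361873e-01  1.11307163e+00  2.81712705e-04
  1.46016552e+00  6.44101901e-01]
(98, -203) [ 590.81741993 -448.18747189] [362.0777502   70.16981343]
(98, -118.5) [ 586.4686724  -363.79944907] [276.40336988  70.35009288]
(-98, -203) [ 395.07715398 -458.27450757] [356.09838957 251.92969546]
```

View pics/w10.png

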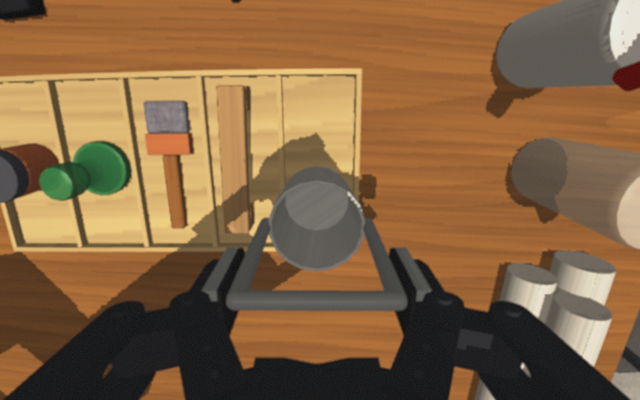

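The pail hangs upright over the last lane; the lane's outer corner is at (361,69) and its divider at col 281. I'll lower it carefully.

>>> step_arm(
  commands="0 0 0.1 3 0 0 0;0 0 0.1 6 0 0 0;0 0 0.1 9 0 0 0;0 0 0.1 11 0 0 0;0 0 0.1 12.3 0 0 0;0 0 0.1 12.8 0 0 0;0 0 0.1 13.1 0 0 0;0 0 0.1 13.3 0 0 0;0 0 0.1 13.3 0 0 0",
)

```text
time_s: 20.42
eef_pos: [490.6, -408.8, 118.0]
ee_rot: [0.0, 1.0, 0.025, 0.0]
force: [1.4, -0.5, -1.7]
grip_width: 0.744
grip_force: 55.3
```

>>> step_arm(
  commands="0 0 0 0.1 0 0 0;0 0 0 0.2 0 0 0;0 0 0 0.3 0 0 0;0 0 0 0.4 0 0 0;0 0 0 0.4 0 0 0",
)

```text
time_s: 20.83
eef_pos: [490.2, -408.9, 113.2]
ee_rot: [-0.0, 1.0, 0.025, -0.0]
force: [-0.8, -0.4, -1.7]
grip_width: 0.743
grip_force: 55.3
```

>>> step_arm(
  commands="0 0 0 0.1 0 0 0;0 0 0 0.2 0 0 0;0 0 0 0.3 0 0 0;0 0 0 0.4 0 0 0;0 0 0 0.4 0 0 0",
)

```text
time_s: 21.25
eef_pos: [490.4, -409.0, 110.2]
ee_rot: [0.0, 1.0, 0.025, 0.0]
force: [-1.7, 3.7, 5.2]
grip_width: 0.747
grip_force: 55.8
```

>>> step_arm(
  commands="0.85 0 0 0 0 0 0;0.9 0 0 0 0 0 0;0.98 0 0 0 0 0 0;0.98 0 0 0 0 0 0;0.98 0 0 0 0 0 0;0.98 0 0 -1 0 0 0;0.98 0 0 -2 0 0 0;0.98 0 0 -4 0 0 0;0.98 0 0 -7 0 0 0;0.98 0 0 -11 0 0 0;0.98 0 0 -15 0 0 0;0.98 0 0 -18 0 0 0;0.98 0 0 -18 0 0 0;0.98 0 0 -18 0 0 0",
)

```text
time_s: 22.42
eef_pos: [490.5, -409.2, 292.2]
ee_rot: [0.002, 1.0, 0.025, 0.002]
force: [0.5, 0.1, -1.6]
grip_width: 0.978
grip_force: 0.0
```

Run:
```python
from h import *
m=camera_model("wrist");a=capture("wrist");b=capture("side");t=capture("top")
im=np.zeros((500,800,3),np.uint8);im[:250,:400]=cv2.resize(a,(400,250));im[:250,400:]=cv2.resize(b[150:400,220:620],(400,250))
im[250:,:]=cv2.resize(t[150:290,150:598],(800,250));cv2.imwrite("pics/w11.png",im[:,:,::-1])
s=sense();print(s["eef_pos"],s["force"])
T,S=camera_model("top"),camera_model("side")
pt=spot_point("top","lever_tip"),spot_point("side","lever_tip");print(pt)
t=trace("top","lever_base");print([d["rect"] for d in t])
```

```text
[ 489.99525208 -408.64775825  288.28888427] [ 0.62337445 -0.32226676 -0.85117471]
([{'xy': [350.2, 176.8], 'score': 0.64}, {'xy': [416.5, 190.4], 'score': 0.62}, {'xy': [446.9, 250.4], 'score': 0.18}], [{'xy': [379.9, 253.5], 'score': 0.43}])
[[345.4, 194.3, 16.1, 32.8]]
```

View pics/w11.png

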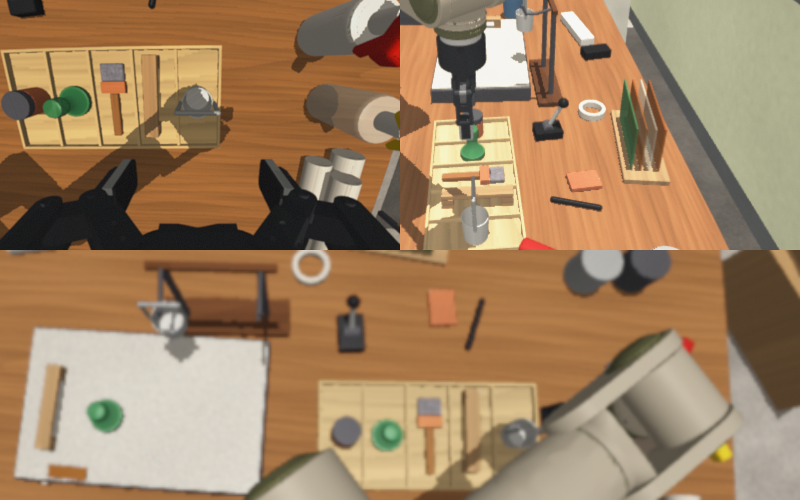

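The kit is complete: jar, muller, brush, bridge and pail are each in their own lane, and the other pail still hangs. The toggle leans to +x, so I'll straddle its ball with the fingers (closing along x) and drag it toward the robot.

Run:
```python
from h import *
T,S=camera_model("top"),camera_model("side")
print("tip",tri(ray(T,(346.8,178.5)),ray(S,(383,253.5))))
print("rail end",plane(T,(305,158),275), "rack base end",plane(T,(312,190),15))
go([640,-95,290],1.6)
```

```text
tip [702.32428227 -90.96834737  88.58257449]
rail end [694.88617624  39.13885127 275.        ] rack base end [675.60282209  17.97712165  15.        ]
P [640, -95, 290] shift [ 16.53 -30.59  -0.14] rv [-0.002 -0.    -1.55 ] t 22.7
```

>>> step_arm(
  commands="0.5 16.5 -30.6 0 0 0 -0.8;0.5 16.5 -30.6 0 0 0 -0.8;0.5 16.5 -30.6 0 0 0 -0.8;0.5 16.5 -30.6 0 0 0 -0.8;0.5 16.5 -30.6 0 0 0 -1.55;0.5 16.5 -30.6 0 0 0 -1.55;0.5 16.5 -30.6 0 0 0 -1.55;0.5 16.5 -30.6 0 0 0 -1.55;0.5 16.5 -30.6 0 0 0 -1.55;0.5 16.5 -30.6 0 0 0 -1.55;0.5 16.5 -30.6 0 0 0 -1.55;0.5 16.5 -30.6 0 0 0 -1.55;0.5 16.5 -30.6 0 0 0 -1.55;0.5 16.5 -30.6 0 0 0 -1.55;0.5 16.5 -30.6 0 0 0 -1.55;0.5 16.5 -30.6 0 0 0 -1.55;0.5 16.5 -30.6 0 0 0 -1.55",
)

```text
time_s: 24.13
eef_pos: [639.8, -95.1, 289.2]
ee_rot: [-0.0, 0.697, 0.717, -0.0]
force: [-0.1, 0.6, -0.0]
grip_width: 0.5
grip_force: 0.0
```

Run:
```python
from h import *
m=camera_model("wrist");a=capture("wrist");cv2.imwrite("pics/w12.png",a[:,:,::-1])
s=sense();print(s["eef_pos"],s["joints"])
for d in spot_point("wrist","lever_tip")[:2]: print(d,plane(m,d["xy"],92))
for d in spot_point("wrist","lever_base")[:2]: print(d,plane(m,d["xy"],0))
```

```text
[639.81029877 -95.15229878 289.18624873] [-3.28406852e-01  5.76220901e-01  1.00173163e+00 -2.35845760e-05
  1.56381710e+00 -3.56376190e-01]
{'xy': [378.8, 171.8], 'score': 0.79} [700.7332387  -90.77539057  92.        ]
{'xy': [340.8, 157.6], 'score': 0.76} [670.50936002 -93.81849447   0.        ]
```

View pics/w12.png

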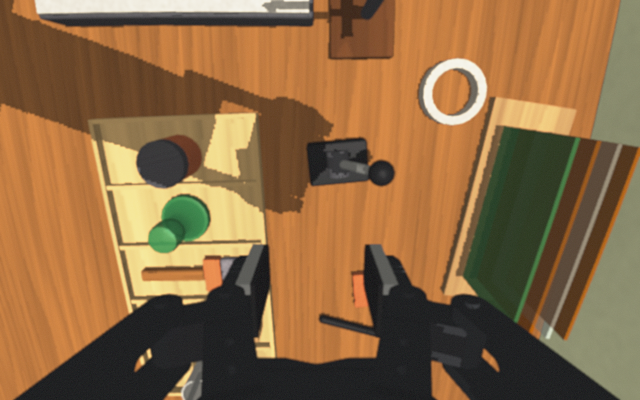

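The ball is at (381,173), so about (702,-91,92), leaning to +x of the block, which is centred at about (338,160). I'll move over it and lower the open fingers around it.

>>> step_arm(
  commands="0.55 0.1 3 2 0 0 0;0.55 0.1 6 5 0 0 0;0.55 0.1 6.4 9 0 0 0;0.55 0.1 6.4 9 0 0 0;0.55 0.1 6.4 12 0 0 0;0.55 0.1 6.4 15 0 0 0;0.55 0.1 6.4 17 0 0 0;0.55 0.1 6.4 18.5 0 0 0;0.55 0.1 6.4 18.9 0 0 0;0.55 0.1 6.4 18.9 0 0 0",
)

```text
time_s: 25.12
eef_pos: [703.5, -92.4, 101.2]
ee_rot: [-0.0, 0.697, 0.717, -0.0]
force: [-0.7, -0.0, 0.6]
grip_width: 0.549
grip_force: 0.0
```

Run:
```python
from h import *
a=capture("wrist");b=capture("side")
im=np.zeros((300,800,3),np.uint8);im[:250,:400]=cv2.resize(a,(400,250));im[:,400:]=cv2.resize(b[180:300,300:460],(400,300))
cv2.imwrite("pics/w13.png",im[:,:,::-1])
s=sense();print(s["eef_pos"],s["force"])
```

```text
[704.34647956 -92.53197243 102.73373418] [ 0.33502417 -0.29944331 -0.33832587]
```

View pics/w13.png

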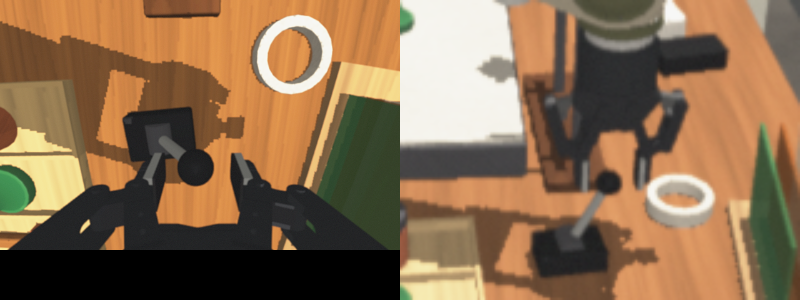

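Run:
```python
from h import *
m=camera_model("wrist")
for z in (86,92): print(plane(m,(312,267),z))
print(proj(m,sense()["eef_pos"]+[0,0,-14]))
```

```text
[703.15992952 -95.84708438  86.        ]
[703.13186992 -92.64272011  92.        ]
[314.75218262 263.38955581]
```

The ball is centred between the fingers. I'll lower 9 mm and drag toward -x in gentle steps.

>>> step_arm(
  commands="0.55 0 0 0.5 0 0 0;0.55 0 0 0.9 0 0 0;0.55 0 -1 0.9 0 0 0;0.55 0 -2 0.9 0 0 0;0.55 0 -3 0.9 0 0 0;0.55 0 -4 0.9 0 0 0;0.55 0 -5 0.9 0 0 0;0.55 0 -6 0.9 0 0 0;0.55 0 -7 0.9 0 0 0;0.55 0 -7.6 0.9 0 0 0;0.55 0 -8 0.9 0 0 0;0.55 0 -8 0.9 0 0 0;0.55 0 -8 0.9 0 0 0",
)

```text
time_s: 26.3
eef_pos: [624.0, -94.6, 91.5]
ee_rot: [0.0, 0.697, 0.717, 0.0]
force: [0.6, -1.1, 0.1]
grip_width: 0.554
grip_force: 0.0
```

>>> step_arm(
  commands="0.55 0 -0.3 0 0 0 0;0.55 0 -0.5 0 0 0 0;0.55 0 -0.5 0 0 0 0",
)

```text
time_s: 26.55
eef_pos: [618.7, -94.7, 91.2]
ee_rot: [-0.0, 0.697, 0.717, -0.0]
force: [0.2, -0.3, 0.5]
grip_width: 0.549
grip_force: 0.2
```

>>> step_arm(
  commands="0.55 0 -0.3 0 0 0 0;0.55 0 -0.5 0 0 0 0;0.55 0 -0.5 0 0 0 0",
)

```text
time_s: 26.8
eef_pos: [615.3, -94.9, 91.8]
ee_rot: [0.002, 0.697, 0.717, 0.002]
force: [10.8, 0.7, -3.4]
grip_width: 0.553
grip_force: 5.2
```

>>> step_arm(
  commands="0.55 0 -0.2 0 0 0 0;0.55 0 -0.4 0 0 0 0;0.55 0 -0.4 0 0 0 0",
)

```text
time_s: 27.05
eef_pos: [614.4, -95.0, 91.8]
ee_rot: [0.006, 0.697, 0.717, 0.005]
force: [33.2, 0.7, -15.4]
grip_width: 0.551
grip_force: 15.8
```

It has reached the end stop. I'll back off to centre, rise, and check.

>>> step_arm(
  commands="0.55 0 0.5 0 0 0 0;0.55 0 1.3 0 0 0 0;0.55 0 1.4 0 0 0 0;0.55 0 1.4 0 0 0 0;0.55 0 1.4 -2 0 0 0;0.55 0 1.4 -5 0 0 0;0.55 0 1.4 -9 0 0 0;0.55 0 1.4 -13 0 0 0;0.55 0 1.4 -17 0 0 0;0.55 0 1.4 -20 0 0 0;0.55 0 1.4 -20 0 0 0;0.55 0 1.4 -20 0 0 0",
)

```text
time_s: 28.05
eef_pos: [623.7, -94.7, 292.6]
ee_rot: [0.001, 0.697, 0.717, 0.001]
force: [-0.1, -0.4, -0.2]
grip_width: 0.553
grip_force: 0.0
```

Run:
```python
from h import *
m=camera_model("wrist");a=capture("wrist");b=capture("side");t=capture("top")
im=np.zeros((500,800,3),np.uint8);im[:250,:400]=cv2.resize(a,(400,250));im[:250,400:]=cv2.resize(b[150:400,220:620],(400,250))
im[250:,:]=cv2.resize(t[150:290,150:598],(800,250));cv2.imwrite("pics/w14.png",im[:,:,::-1])
s=sense();print(s["eef_pos"],s["force"])
for d in spot_point("wrist","lever_tip")[:2]: print(d,plane(m,d["xy"],92))
```

```text
[623.19897793 -94.46229988 289.4194089 ] [ 0.35523297 -0.14287107  0.16834092]
{'xy': [318.5, 179.2], 'score': 0.95} [ 627.25870349 -100.31590453   92.        ]
```

View pics/w14.png

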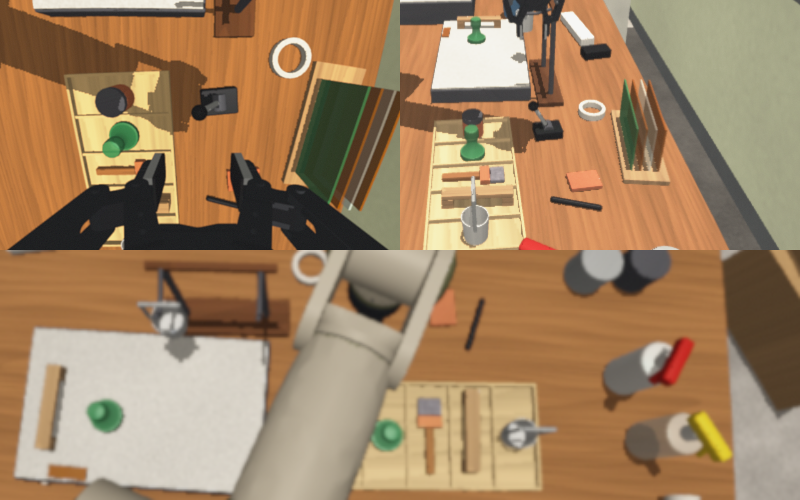

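The toggle now leans fully toward the robot (ball at about x 627) and the pail stands upright in its lane. Everything else is where it was, so I'm handing in.

```bash
python3 -c "
from rig import *
print(finish_job())"
```

```text
the job is handed in; nothing more can be done
None
```

The job is handed in: I added the jar, brush and one rinse pail to the muller and bridge already in the tray, left the other pail hanging, and then pushed the light box toggle to its end stop on the other side; the judged result was not shown.

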